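Put the study desk's small things back in their places

ROBOT

A 6-joint arm with a two-finger parallel gripper is mounted at the origin on the work surface. World frame = base frame: x ahead of the robot, y to its left, z up, the work surface at z = 0. Lengths are in m, angles in rad, forces in N, time in s.
With the tool pointing down it reaches from about 0.3 to 0.875 m from the base axis. Payload 6.4 kg.
Tool frame: the origin (TCP) lies midway between the tips of the shut fingers; the grasp point (between the pads) lies 19 mm behind it; x points along the fingers, y is the direction in which the jaws open and shut, and the axes are right-handed (so a half turn about x gives the same grasp; the last joint's range is limited). The gripper opens to 85 mm and grips with 20 to 120 N. Pads are 22 mm wide; open, the fingers measure 114 mm over their backs; the gripper's body (76 mm by 85 mm) begins 54 mm behind the grasp point. The pads swing forward as they close: fully open they stand 13 mm farther back than shut.
Start: joints at [-1.501, 0.181, 1.607, -0, 1.354, -0.206], TCP at [0.157, -0.553, 0.231] pointing down, gripper open.
Joint ranges: [-2.99, 2.99], [-0.89, 2.07], [0.3, 2.58], [-1.14, 4.28], [0, 2.63], [-3.12, 3.12]. Speed limits (rad/s): [2.57, 2.57, 3.01, 3.14, 3.14, 3.14].

INTERFACE

Orientations are given as a unit quaternion [w, x, y, z].
In Python, from bench import ctrl gives the robot as it stands.
- The arm moves only by the tool step_arm, never from a script. Its argument "motion" is a list of rows, each a list of 7 numbers: the shift along the tool's x, y, z in mm, then the turn, a rotation vector about the tool's x, y, z in degrees, then the closure in counts, from 0 (fully open) to 255 (shut). In form: [[tx, ty, tz, rx, ry, rz, hand], ...]. A call has 1 to 10 rows; each row is the pose to reach, as a shift and turn from the pose commanded when the call began, along the tool's axes at that moment; what a row does not reach only later rows make up. A row lasts 1/8 s, in which the tool goes at most 62.5 mm and 10.7 degrees, less where a joint would pass 70% of its speed; a pose out of reach is approached as far as the arm can. A call with a gripper value outside its range is refused whole. The fingers move at their own pace and stop on an object; the grip force is fixed at half the most. Time passes only in rows, so rows that repeat a pose let the fingers close. It gives the time, the measured TCP pose, the force and the opening at its end, in the units of the state.
- ctrl.get_obs(): the state, without advancing time (a new reading comes with each control period).
- ctrl.camera(name): name is "side" or "top" or "wrist"; returns (picture, depth): 400x640x3 uint8, red, green, blue; 400x640 float32, m along the optical axis (not along the pixel's ray), 0 where there is no reading.
- ctrl.camera_info(name): a dict with "fx", "fy", "cx", "cy" (pixels), "T" (4x4, takes a point from camera to world coordinates); the wrist camera has in their place "hand_eye" (4x4, takes a point from camera to tool coordinates, whose origin is the TCP and whose axes are the tool frame's). Camera axes: x right, y down, z forward; pixel columns grow to the right and rows downward; lengths in m; the calibration is good to about 2 mm. A picture is of the moment at which its call begins: read the wrist's pose just before it. camera_info takes no time and is no camera call.
- ctrl.hand_in(): hands the job in, once; it reports no verdict.
The state is a dict: "time_s": time; "q": joint angles; "dq": joint speeds; "joint_efforts": joint torques, N m; "eef_pos": TCP position; "eef_rot": TCP orientation; "wrist_force": force on the tool from outside, world axes, zero at the start; "torque": the same for the moment, N m; "opening": opening from 0.0 (shut) to 1.0 (fully open).
Only numpy, scipy, OpenCV 4.12 (cv2) and the standard library are available. Lean on these libraries where they do the work, as an engineer would, in place of code of your own. Each camera call takes 0.05 s, during which the arm holds its last target. There are 200 camera calls.

TASK

After polishing the desk, the small things were left in one pile on the leather. Take the pile apart and set each thing where it belongs: the earbud case lying centred on the round charging pad, the note block flat inside the memo tray (the one with the paper-clip well), the brass card box flat inside the card tray (the plain short one), and the spectacle case flat inside the long tray. Set things down rather than dropping them, and leave the paperweight and the mug where they are.

Things in the scene. Friction and masses are not known exactly. Their poses are not given: they have to be found in the camera images.
- earbud_case_center (a point): Earbud charging case, black plastic with rounded edges, 46 x 60 x 24 mm high, about 55 g; starts on top of the pile, on the note block. The point is its centre, 12 mm above its underside. Its axes: x across (the short side), y along, z up when it lies as found.
- note_block_center (a point): Block of plain note paper, 51 x 76 x 26 mm high, about 80 g; starts in the pile on the card box. The point is its centre, 13 mm above its underside. Its axes: x across (the short side), y along, z up when it lies as found.
- card_box_center (a point): Brass visiting-card box, closed, 60 x 95 x 22 mm high, about 160 g; starts in the pile on the spectacle case. The point is its centre, 11 mm above its underside. Its axes: x across (the short side), y along, z up when it lies as found.
- spectacle_case_center (a point): Hard spectacle case in very dark brown leather, rounded edges, 64 x 160 x 34 mm high, about 130 g; the bottom of the pile, lying on the desk (desk top at z = 0). The point is its centre, 17 mm above its underside. Its axes: x across (the short side), y along, z up when it lies as found.
- charging_pad_top (a point): Round wireless charging pad, aluminium rim and grey face, 100 mm in diameter, 10 mm high, fixed to the desk. The point is the centre of its flat top face, 10 mm above the desk; z up.
- memo_tray_in (a point): Memo tray for the note block: recess 63 x 88 mm (6 mm of room all round), a paper-clip well 22 mm wide beyond its +y end; 75 x 128 mm overall. Fixed, walnut, felt floor 4 mm above the desk; lip 6 mm thick, 8 mm above the floor, cut away over the middle 52 mm of the recess's long sides (finger notches). Point: centre of the recess, on its floor; x across, y along it, z up.
- card_tray_in (a point): Card tray for the card box, a plain tray: recess 72 x 107 mm (6 mm of room all round), 84 x 119 mm overall. Fixed, walnut, felt floor 4 mm above the desk; lip 6 mm thick, 8 mm above the floor, cut away over the middle 56 mm of the recess's long sides (finger notches). Point: centre of the recess, on its floor; x across, y along it, z up.
- spectacle_tray_in (a point): Long tray for the spectacle case: recess 78 x 174 mm (7 mm of room all round), 90 x 186 mm overall. Fixed, walnut, felt floor 4 mm above the desk; lip 6 mm thick, 8 mm above the floor, cut away over the middle 70 mm of the recess's long sides (finger notches). Point: centre of the recess, on its floor; x across, y along it, z up.
- paperweight: Bystander: domed green glass paperweight, 72 mm in diameter, 39 mm high, loose, standing among the trays; origin at the centre of its underside. Leave it alone.
- mug: Bystander: white mug, 80 mm in diameter without its handle, 92 mm high, loose, to the left of the work; origin at the centre of its underside. Leave it alone.
Not all that is in view belongs to the job. There is more than one size of the part that bears card_box_center; the job needs the largest. Of the things that look like the part that bears note_block_center, the larger one is meant.

How it is judged:
By the outcome, as a careful person would: the job done as asked, in the order asked, and still so for the second after the job is handed in, with the robot touching nothing.
It also fails if it takes over 128 s, if anything falls off the work surface, if the arm or the gripper's body presses on something with over 40 N, if the wrist force passes 120 N, or if a joint passes its speed limit or range.

## Working session

There is one attempt and no reset: what is moved stays moved. The work goes in short steps, Python scripts to look and compute and a tool call to move; the robot and the scene stay as the last step left them, time stands still between calls to the robot, and variables do not carry over. Pictures are saved under pics/ and viewed, about 12 in all and at most 16, crops included, and the job is handed in when it is done.

Besides the shell and the picture viewer there is one more tool, called after "Call:" in YAML: its name, and indented under it one key for each argument. step_arm: Moves the arm, as the interface text tells. Its arguments: {"type":"object","properties":{"motion":{"type":"array","items":{"type":"array","items":{"type":"number"}}}},"required":["motion"]}

```bash
ls; mkdir -p pics; python3 - <<'E'
from bench import ctrl
import cv2,numpy as np
o=ctrl.get_obs();print(o)
for n in("top","side","wrist"):
    im,d=ctrl.camera(n);i=ctrl.camera_info(n);print(n,i)
    np.savez(f'pics/{n}0.npz',im=im,d=d)
    cv2.imwrite(f'pics/{n}0.png',im[:,:,::-1])
E
```

```text
pics
{'time_s': 0.0, 'q': array([-1.50133373e+00,  1.81528371e-01,  1.60804148e+00, -1.02183173e-05,
        1.35377514e+00, -2.06275946e-01]), 'dq': array([6.76253130e-04, 3.90103269e-04, 3.71484381e-04, 7.22333232e-04,
       1.47744652e-05, 1.42078055e-03]), 'joint_efforts': array([ 3.93833325e-04, -4.44880128e+01, -3.51329219e+01, -3.48947879e-04,
        9.17580823e-03,  1.26719473e-05]), 'eef_pos': array([ 0.15653537, -0.5526993 ,  0.23037509]), 'eef_rot': array([ 0.09656215,  0.70043555,  0.09779882, -0.70035789]), 'wrist_force': array([0.14206782, 0.15060345, 0.19983388]), 'torque': array([0.06053646, 0.00134776, 0.01240649]), 'opening': 1.0027282331958318}
top {'fx': 490.2645773541054, 'fy': 490.2645773541054, 'cx': 315.1312132034556, 'cy': 191.31196432611392, 'T': array([[ 0.00729372, -0.99305296,  0.11744196,  0.31252599],
       [-0.99981042, -0.00936241, -0.01707256,  0.14378078],
       [ 0.0180535 , -0.11729518, -0.99293298,  1.38043105],
       [ 0.        ,  0.        ,  0.        ,  1.        ]])}
side {'fx': 443.8187117889676, 'fy': 443.8187117889676, 'cx': 329.7755047836757, 'cy': 197.6071415975054, 'T': array([[-0.83779235, -0.27566373,  0.47128918, -0.0540839 ],
       [-0.54556464,  0.45668882, -0.70270516,  0.89482145],
       [-0.02152218, -0.84583972, -0.53300278,  0.67550185],
       [ 0.        ,  0.        ,  0.        ,  1.        ]])}
wrist {'fx': 304.88596688319745, 'fy': 304.88596688319745, 'cx': 317.41170339344376, 'cy': 202.9910740150905, 'hand_eye': array([[-1.33508605e-03, -2.83341876e-01,  9.59018039e-01,
        -1.42375951e-01],
       [ 9.99998961e-01,  1.42196960e-04,  1.43414926e-03,
         2.43632820e-04],
       [-5.42723993e-04,  9.59018958e-01,  2.83341392e-01,
        -7.19513881e-02],
       [ 0.00000000e+00,  0.00000000e+00,  0.00000000e+00,
         1.00000000e+00]])}
```

View pics/top0.png

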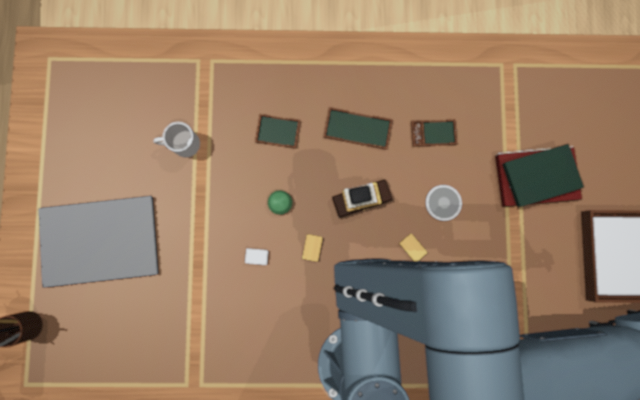

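View pics/side0.png

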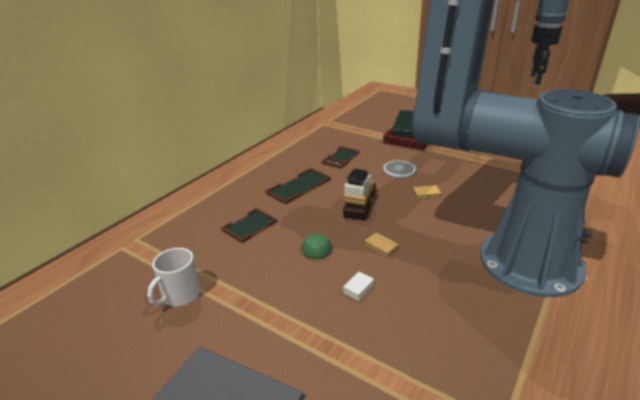

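The top view shows the pile at (362,197) and the pad at (444,203). The card tray is at (278,131), the long tray at (358,128), and the memo tray at (434,133) with its clip well on the left, the +y side. There are smaller decoy boxes and a small block nearer the robot. The side view agrees, with the pile in four layers at (358,193).

```bash
cat > h.py <<'E'
import numpy as np,cv2
from scipy.spatial.transform import Rotation as R
from bench import ctrl
def pose():
    o=ctrl.get_obs();T=np.eye(4);q=o['eef_rot'];T[:3,:3]=R.from_quat([q[1],q[2],q[3],q[0]]).as_matrix();T[:3,3]=o['eef_pos'];return T
def look(n,name=None):
    P=pose();i=ctrl.camera_info(n);im,d=ctrl.camera(n)
    T=i['T'] if n!='wrist' else P@i['hand_eye']
    if name: cv2.imwrite(f'pics/{name}.png',im[:,:,::-1])
    return im,d,i,T
def ray(uv,i,T,z):
    uv=np.atleast_2d(np.float64(uv));c=np.c_[(uv[:,0]-i['cx'])/i['fx'],(uv[:,1]-i['cy'])/i['fy'],np.ones(len(uv))]@T[:3,:3].T
    return T[:3,3]+c*((z-T[2,3])/c[:,2])[:,None]
def cloud(d,i,T):
    v,u=np.mgrid[:d.shape[0],:d.shape[1]]
    return np.stack([(u-i['cx'])/i['fx']*d,(v-i['cy'])/i['fy']*d,d],-1)@T[:3,:3].T+T[:3,3]
def rect(mask,i,T,z,amin=60):
    "world rects (cx,cy,short,long,yaw of long axis deg from world y in (-90,90]) on plane z"
    out=[]
    for c in cv2.findContours(mask.astype(np.uint8),cv2.RETR_EXTERNAL,cv2.CHAIN_APPROX_NONE)[0]:
        if cv2.contourArea(c)<amin: continue
        p=ray(c[:,0],i,T,z)[:,:2]*1000
        b=cv2.boxPoints(cv2.minAreaRect(p.astype(np.float32)));e=[b[1]-b[0],b[2]-b[1]];l=max(e,key=np.linalg.norm)
        a=np.degrees(np.arctan2(-l[0],l[1]));a=(a+90)%180-90
        s=sorted(np.linalg.norm(x) for x in e)
        out.append((*np.round(b.mean(0),1),*np.round(s,1),round(a,1),tuple(np.round(c[:,0].mean(0)).astype(int))))
    return out
E
python3 - <<'E'
from h import *
z=np.load('pics/top0.npz');im,d=z['im'],z['d'];i=ctrl.camera_info('top');T=i['T']
C=cloud(d,i,T);r,g,b=[im[...,k].astype(int) for k in range(3)]
for n,p in dict(pile=(362,196),card=(278,131),long=(358,128),memo=(440,133),pad=(444,203),desk=(400,100)).items(): print(n,im[p[1],p[0]],C[p[1],p[0]].round(3))
print('green',rect((g>r+5)&(C[...,2]<.1),i,T,.004))
h=C[...,2]; roi=np.zeros_like(h,bool);roi[100:270,230:470]=1
for lo,hi in((.012,.2),(.045,.2),(.07,.2),(.095,.2)):
    print(lo,rect((h>lo)&(h<hi)&roi,i,T,{.012:.034,.045:.056,.07:.082,.095:.106}[lo],20))
print('pad',rect((abs(r-b)<40)&(h<.03)&roi&(r>110),i,T,.01))
E
```

```text
pile [46 46 48] [ 0.452 -0.001  0.108]
card [68 87 75] [0.649 0.228 0.002]
long [60 78 67] [ 0.659 -0.001  0.008]
memo [60 78 66] [ 0.648 -0.239  0.003]
pad [174 176 174] [ 0.445 -0.243  0.013]
desk [160 123  96] [ 0.745 -0.124  0.002]
green [(np.float32(18.7), np.float32(77.9), np.float32(57.9), np.float32(168.9), np.float32(77.6), (np.int64(331), np.int64(358))), (np.float32(444.1), np.float32(220.3), np.float32(62.2), np.float32(64.8), np.float32(0.5), (np.int64(280), np.int64(202))), (np.float32(528.3), np.float32(-531.5), np.float32(130.0), np.float32(197.7), np.float32(17.2), (np.int64(543), np.int64(175))), (np.float32(650.0), np.float32(-234.8), np.float32(58.6), np.float32(81.4), np.float32(3.2), (np.int64(439), np.int64(132))), (np.float32(649.6), np.float32(229.6), np.float32(68.0), np.float32(101.6), np.float32(-7.9), (np.int64(277), np.int64(130))), (np.float32(660.0), np.float32(-0.6), np.float32(74.4), np.float32(168.3), np.float32(-10.4), (np.int64(358), np.int64(128)))]
0.012 [(np.float32(292.1), np.float32(279.2), np.float32(38.4), np.float32(57.0), np.float32(-4.3)
[... 495 characters left out ...]
loat32(18.9), (np.int64(362), np.int64(198)))]
0.045 [(np.float32(456.0), np.float32(-5.9), np.float32(61.1), np.float32(95.5), np.float32(13.4), (np.int64(362), np.int64(197)))]
0.07 [(np.float32(456.5), np.float32(0.8), np.float32(51.4), np.float32(77.1), np.float32(13.0), (np.int64(360), np.int64(195)))]
0.095 [(np.float32(455.6), np.float32(3.9), np.float32(45.9), np.float32(60.1), np.float32(11.8), (np.int64(360), np.int64(195)))]
pad [(np.float32(292.1), np.float32(281.9), np.float32(45.0), np.float32(66.3), np.float32(-4.0), (np.int64(256), np.int64(256))), (np.float32(446.7), np.float32(-241.7), np.float32(104.0), np.float32(105.3), np.float32(-26.5), (np.int64(443), np.int64(202)))]
```

```bash
cat >> h.py <<'E'
def plan(x,y,z,yaw,T=None):
    "target TCP mm, jaws along object's x at yaw deg; prints tool shift mm & rotvec deg (nearest half turn)"
    T=pose() if T is None else T;best=None
    for s in(0,180):
        a=np.radians(yaw+s);ty=np.array([np.cos(a),np.sin(a),0]);tx=np.array([0,0,-1.]);Rt=np.c_[tx,ty,np.cross(tx,ty)]
        rv=np.degrees(R.from_matrix(T[:3,:3].T@Rt).as_rotvec())
        if best is None or np.linalg.norm(rv)<np.linalg.norm(best): best=rv
    sh=T[:3,:3].T@(np.array([x,y,z])-T[:3,3]*1000)
    print('shift',sh.round(1),'turn',best.round(2))
E
python3 - <<'E'
from h import *
T=pose();print(T.round(3));plan(456,4,231,12)
plan(456,4,231,102)
E
```

```text
[[-0.     0.272 -0.962  0.157]
 [ 0.001 -0.962 -0.272 -0.553]
 [-1.    -0.001 -0.     0.231]
 [ 0.     0.     0.     1.   ]]
shift [ 3.000e-01 -4.542e+02 -4.398e+02] turn [-8.62e+01 -7.00e-02  5.00e-02]
shift [ 3.000e-01 -4.542e+02 -4.398e+02] turn [ 3.8  -0.01  0.08]
```

Call:
step_arm:
  motion:
    - [-30,-454,-440,-86,0,0,0]
    - [-30,-454,-440,-86,0,0,0]
    - [-30,-454,-440,-86,0,0,0]
    - [-30,-454,-440,-86,0,0,0]
    - [-30,-454,-440,-86,0,0,0]
    - [-30,-454,-440,-86,0,0,0]
    - [-30,-454,-440,-86,0,0,0]
    - [-30,-454,-440,-86,0,0,0]
    - [-30,-454,-440,-86,0,0,0]
    - [-30,-454,-440,-86,0,0,0]

```text
time_s: 1.4
eef_pos: [0.4532, -0.0016, 0.2612]
eef_rot: [0.549, 0.446, 0.549, -0.446]
wrist_force: [1.4, -1.9, 0.3]
opening: 1.0
```

```bash
python3 - <<'E'
from h import *
im,d,i,T=look('wrist','w1');np.savez('pics/w1.npz',im=im,d=d,T=T)
print(pose().round(4),ctrl.get_obs()['q'].round(2));plan(456,4,250,12)
C=cloud(d,i,T);h=C[...,2]
rr=np.linalg.norm(C[...,:2]-[.456,0],axis=-1)<.12
for lo,z in((.012,.034),(.045,.056),(.07,.082),(.095,.106)):
    print(lo,rect((h>lo)&(h<.15)&rr,i,T,z,200))
E
```

```text
[[ 0.0033  0.9777  0.2099  0.4554]
 [ 0.0042  0.2099 -0.9777  0.0051]
 [-1.      0.0041 -0.0034  0.2616]
 [ 0.      0.      0.      1.    ]] [-0.25 -0.13  1.86  0.    1.41 -0.47]
shift [11.6  0.4  1.2] turn [ 0.12 -0.2  -0.24]
0.012 [(np.float32(455.8), np.float32(-7.6), np.float32(69.0), np.float32(157.7), np.float32(18.1), (np.int64(317), np.int64(173)))]
0.045 [(np.float32(455.1), np.float32(-4.8), np.float32(59.6), np.float32(95.0), np.float32(13.3), (np.int64(319), np.int64(178)))]
0.07 [(np.float32(455.2), np.float32(1.5), np.float32(50.0), np.float32(76.8), np.float32(13.2), (np.int64(320), np.int64(178)))]
0.095 [(np.float32(454.8), np.float32(5.9), np.float32(45.2), np.float32(57.9), np.float32(11.8), (np.int64(320), np.int64(179)))]
```

Call:
step_arm:
  motion:
    - [120,0,0,0,0,0,0]
    - [120,0,0,0,0,0,0]
    - [160,0,0,0,0,0,0]
    - [177,0,0,0,0,0,0]
    - [177,0,0,0,0,0,0]
    - [177,0,0,0,0,0,0]
    - [177,0,0,0,0,0,0]

```text
time_s: 2.33
eef_pos: [0.4536, -0.0039, 0.0851]
eef_rot: [0.55, 0.446, 0.548, -0.446]
wrist_force: [0.0, -1.0, 0.4]
opening: 0.999
```

```bash
python3 - <<'E'
from h import *
plan(455,5,83,12);print(ctrl.get_obs()['wrist_force'])
E
```

```text
shift [ 2.1  3.2 -8.4] turn [-0.2   0.06 -0.12]
[ 0.00675962 -1.0388811   0.38838714]
```

Call:
step_arm:
  motion:
    - [2,3,-8.5,0,0,0,0]
    - [2,3,-8.5,0,0,0,0]
    - [2,3,-8.5,0,0,0,0]
    - [2,3,-8.5,0,0,0,255]
    - [2,3,-8.5,0,0,0,255]
    - [2,3,-8.5,0,0,0,255]
    - [2,3,-8.5,0,0,0,255]
    - [2,3,-8.5,0,0,0,255]
    - [2,3,-8.5,0,0,0,255]
    - [2,3,-8.5,0,0,0,255]

```text
time_s: 3.58
eef_pos: [0.4541, 0.0052, 0.0822]
eef_rot: [0.549, 0.446, 0.548, -0.446]
wrist_force: [0.7, -0.7, 5.4]
opening: 0.525
```

```bash
python3 - <<'E'
from h import *
print(pose()[:3,3]);plan(446,-242,150,12)
E
```

```text
[0.45414654 0.00517986 0.08221672]
shift [-67.7 -58.5 240.3] turn [-0.2   0.02 -0.04]
```

Call:
step_arm:
  motion:
    - [-30,0,0,0,0,0,255]
    - [-70,0,0,0,0,0,255]
    - [-110,-20,80,0,0,0,255]
    - [-110,-58,240,0,0,0,255]
    - [-110,-58,240,0,0,0,255]
    - [-110,-58,240,0,0,0,255]
    - [-110,-58,240,0,0,0,255]
    - [-110,-58,240,0,0,0,255]
    - [-110,-58,240,0,0,0,255]

```text
time_s: 4.7
eef_pos: [0.4459, -0.2397, 0.1912]
eef_rot: [0.548, 0.446, 0.55, -0.445]
wrist_force: [0.9, -0.4, -0.2]
opening: 0.525
```

```bash
python3 - <<'E'
from h import *
im,d,i,T=look('wrist','w2');np.savez('pics/w2.npz',im=im,d=d,T=T)
print(pose()[:3,3],ctrl.get_obs()['opening']);plan(446,-242,12,12)
E
```

```text
[ 0.44601729 -0.2397713   0.19144203] 0.5215540592785419
shift [179.4  -0.4   2.4] turn [-0.09 -0.06  0.03]
```

View pics/w2.png

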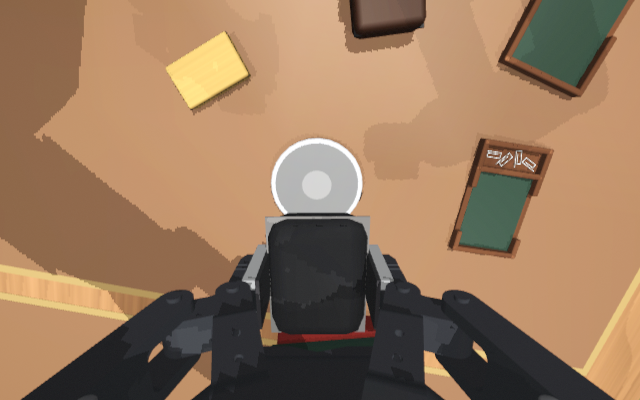

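The wrist view shows the case held between the pads at (317,275), with the upper half of the pad behind it at (317,183), and the memo tray on the right with its clip well on the pile side.

```bash
python3 - <<'E'
from h import *
z=np.load('pics/w2.npz');im,d,T=z['im'],z['d'],z['T'];i=ctrl.camera_info('wrist')
r,g,b=[im[...,k].astype(int) for k in range(3)]
m=(abs(r-b)<25)&(r>140);m[214:]=0;m[:,:260]=0;m[:,375:]=0
c=max(cv2.findContours(m.astype(np.uint8),0,cv2.CHAIN_APPROX_NONE)[0],key=cv2.contourArea)[:,0]
c=c[c[:,1]<205];p=ray(c,i,T,.01)[:,:2]*1000
A=np.c_[2*p,np.ones(len(p))];s=np.linalg.lstsq(A,(p**2).sum(1),rcond=None)[0];print('pad',s[:2],np.sqrt(s[2]+s[:2]@s[:2]))
C=cloud(d,i,T);Q=(C-pose()[:3,3])@pose()[:3,:3]*1000
k=(r<70)&(abs(r-b)<20);k[:215]=0;k[336:]=0;k[:,:270]=0;k[:,365:]=0
q=Q[k];q=q[(q[:,0]>-30)&(q[:,0]<5)];print('case in tool',np.percentile(q,[1,50,99],axis=0).round(1))
E
```

```text
pad [ 445.04405401 -242.49058711] 49.091060688665145
case in tool [[-24.5 -21.2 -27.2]
 [-22.7  -0.4  -3.6]
 [-15.7  20.4  27.8]]
```

Call:
step_arm:
  motion:
    - [60,0,2,0,0,0,255]
    - [120,0,2,0,0,0,255]
    - [150,0,2,0,0,0,255]
    - [165,0,2,0,0,0,255]
    - [173,0,2,0,0,0,255]
    - [176,0,2,0,0,0,255]
    - [178,0,2,0,0,0,255]
    - [178,0,2,0,0,0,255]
    - [178,0,2,0,0,0,255]

```text
time_s: 5.88
eef_pos: [0.4468, -0.2437, 0.0144]
eef_rot: [0.549, 0.446, 0.548, -0.446]
wrist_force: [-0.2, 0.0, -1.0]
opening: 0.524
```

```bash
python3 - <<'E'
from h import *
print(pose()[:3,3],ctrl.get_obs()['wrist_force']);plan(445.5,-242.2,11.5,12)
E
```

```text
[ 0.44679321 -0.24373411  0.01444029] [-0.24108274  0.02423859 -1.01939181]
shift [ 2.9 -1.  -1.8] turn [-0.21  0.05 -0.03]
```

Call:
step_arm:
  motion:
    - [0,-1,-1.5,0,0,0,255]
    - [1.5,-1,-1.5,0,0,0,255]
    - [2.5,-1,-1.5,0,0,0,255]
    - [2.5,-1,-1.5,0,0,0,255]
    - [2.5,-1,-1.5,0,0,0,255]

```text
time_s: 6.5
eef_pos: [0.4452, -0.2422, 0.0114]
eef_rot: [0.549, 0.446, 0.549, -0.446]
wrist_force: [-0.7, -0.2, -1.2]
opening: 0.524
```

Call:
step_arm:
  motion:
    - [0.5,0,0,0,0,0,255]
    - [1,0,0,0,0,0,255]
    - [1,0,0,0,0,0,255]

```text
time_s: 6.88
eef_pos: [0.4452, -0.2421, 0.0104]
eef_rot: [0.549, 0.446, 0.549, -0.446]
wrist_force: [0.3, -0.1, -0.7]
opening: 0.527
```

Call:
step_arm:
  motion:
    - [0.3,0,0,0,0,0,200]
    - [0.3,0,0,0,0,0,0]
    - [0.3,0,0,0,0,0,0]
    - [0,0,0,0,0,0,0]
    - [0,0,0,0,0,0,0]
    - [-20,0,0,0,0,0,0]
    - [-80,0,0,0,0,0,0]
    - [-140,0,0,0,0,0,0]
    - [-200,0,0,0,0,0,0]
    - [-200,0,0,0,0,0,0]

```text
time_s: 8.12
eef_pos: [0.4479, -0.2445, 0.2163]
eef_rot: [0.553, 0.446, 0.545, -0.446]
wrist_force: [0.2, 0.4, 0.4]
opening: 1.002
```

```bash
python3 - <<'E'
from h import *
im,d,i,T=look('wrist','w3');r,g,b=[im[...,k].astype(int) for k in range(3)]
C=cloud(d,i,T);h=C[...,2];rr=np.linalg.norm(C[...,:2]-[.4455,-.242],axis=-1)<.07
print('ear',rect((h>.024)&(h<.06)&rr,i,T,.034,200),np.median(h[(h>.02)&rr]))
print('wrist pose',pose()[:3,3]);plan(455,1.5,200,13)
im,d,i,T=look('top','t3')
C=cloud(d,i,T);h=C[...,2];rr=np.linalg.norm(C[...,:2]-[.456,0],axis=-1)<.12
for lo,z in((.012,.034),(.045,.056),(.07,.082)):
    print(lo,rect((h>lo)&(h<.15)&rr,i,T,z,20))
E
```

```text
ear [(np.float32(445.3), np.float32(-242.1), np.float32(45.2), np.float32(58.7), np.float32(12.2), (np.int64(314), np.int64(176)))] 0.2916458518400168
wrist pose [ 0.44647925 -0.24322801  0.213128  ]
shift [  12.2   58.4 -237.9] turn [-1.19  0.28 -0.2 ]
0.012 [(np.float32(457.4), np.float32(-8.3), np.float32(70.9), np.float32(160.2), np.float32(18.9), (np.int64(362), np.int64(198)))]
0.045 [(np.float32(455.9), np.float32(-5.9), np.float32(60.9), np.float32(95.4), np.float32(13.6), (np.int64(362), np.int64(197)))]
0.07 [(np.float32(456.2), np.float32(0.5), np.float32(51.6), np.float32(76.7), np.float32(13.1), (np.int64(360), np.int64(195)))]
```

Call:
step_arm:
  motion:
    - [12,58,-238,-1.2,0.3,-0.2,0]
    - [12,58,-238,-1.2,0.3,-0.2,0]
    - [12,58,-238,-1.2,0.3,-0.2,0]
    - [12,58,-238,-1.2,0.3,-0.2,0]
    - [12,58,-238,-1.2,0.3,-0.2,0]
    - [12,58,-238,-1.2,0.3,-0.2,0]
    - [12,58,-238,-1.2,0.3,-0.2,0]

```text
time_s: 9.1
eef_pos: [0.4531, 0.0015, 0.1978]
eef_rot: [0.55, 0.441, 0.556, -0.441]
wrist_force: [-0.2, -0.5, 0.2]
opening: 0.998
```

```bash
python3 - <<'E'
from h import *
plan(455.5,1.2,57,13)
im,d,i,T=look('wrist')
C=cloud(d,i,T);h=C[...,2]
rr=np.linalg.norm(C[...,:2]-[.456,0],axis=-1)<.12
for lo,z in((.012,.034),(.045,.056),(.07,.082)):
    print(lo,rect((h>lo)&(h<.15)&rr,i,T,z,200))
E
```

```text
shift [140.7   2.9   1.6] turn [-0.11 -0.32  0.27]
0.012 [(np.float32(455.8), np.float32(-7.4), np.float32(69.8), np.float32(158.0), np.float32(17.7), (np.int64(317), np.int64(187)))]
0.045 [(np.float32(455.2), np.float32(-4.5), np.float32(59.8), np.float32(94.8), np.float32(13.6), (np.int64(319), np.int64(194)))]
0.07 [(np.float32(455.5), np.float32(1.8), np.float32(50.8), np.float32(76.6), np.float32(13.2), (np.int64(321), np.int64(197)))]
```

Call:
step_arm:
  motion:
    - [60,2.5,1.2,0,-0.3,0.3,0]
    - [115,2.5,1.2,0,-0.3,0.3,0]
    - [135,2.5,1.2,0,-0.3,0.3,0]
    - [140,2.5,1.2,0,-0.3,0.3,0]
    - [140,2.5,1.2,0,-0.3,0.3,0]
    - [140,2.5,1.2,0,-0.3,0.3,0]

```text
time_s: 9.9
eef_pos: [0.4566, 0.0021, 0.0597]
eef_rot: [0.555, 0.441, 0.552, -0.439]
wrist_force: [-0.6, -0.7, -0.8]
opening: 0.997
```

```bash
python3 - <<'E'
from h import *
plan(455.5,1.2,57,13)
E
```

```text
shift [ 2.7 -1.3  0.6] turn [-0.03  0.07 -0.24]
```

Call:
step_arm:
  motion:
    - [2.5,-1,0.5,0,0,0,0]
    - [2.5,-1,0.5,0,0,0,0]
    - [2.5,-1,0.5,0,0,0,255]
    - [2.5,-1,0.5,0,0,0,255]
    - [2.5,-1,0.5,0,0,0,255]
    - [2.5,-1,0.5,0,0,0,255]
    - [2.5,-1,0.5,0,0,0,255]
    - [2.5,-1,0.5,0,0,0,255]

```text
time_s: 10.9
eef_pos: [0.4549, 0.0019, 0.0563]
eef_rot: [0.554, 0.441, 0.553, -0.44]
wrist_force: [0.1, 0.2, 5.8]
opening: 0.585
```

```bash
python3 - <<'E'
from h import *
print(pose()[:3,3]);plan(650,-235,160,3.2)
E
```

```text
[0.45494889 0.00191805 0.0562902 ]
shift [-103.3  137.   274.8] turn [ 9.81  0.   -0.15]
```

Call:
step_arm:
  motion:
    - [-30,0,0,0,0,0,255]
    - [-80,0,0,0,0,0,255]
    - [-120,50,50,5,0,0,255]
    - [-140,137,335,10,0,0,255]
    - [-140,137,335,10,0,0,255]
    - [-140,137,335,10,0,0,255]
    - [-140,137,335,10,0,0,255]
    - [-140,137,335,10,0,0,255]
    - [-140,137,335,10,0,0,255]
    - [-140,137,335,10,0,0,255]

```text
time_s: 12.15
eef_pos: [0.6624, -0.2933, 0.1944]
eef_rot: [0.512, 0.487, 0.513, -0.486]
wrist_force: [-0.7, 0.5, -0.8]
opening: 0.584
```

```bash
python3 - <<'E'
from h import *
im,d,i,T=look('wrist','w4');r,g,b=[im[...,k].astype(int) for k in range(3)]
C=cloud(d,i,T);h=C[...,2];P=pose();print(P[:3,3])
rr=np.linalg.norm(C[...,:2]-[.65,-.235],axis=-1)<.09
print('memo',rect((g>r+5)&rr,i,T,.004,300))
Q=(C-P[:3,3])@P[:3,:3]*1000
k=(abs(Q[...,0]+24)<9)&(abs(Q[...,1])<24)&(abs(Q[...,2])<60);print('blk in tool',np.percentile(Q[k],[1,50,99],axis=0).round(1))
plan(650,-235,80,3.2)
E
```

```text
[ 0.66240966 -0.2925533   0.19503725]
memo [(np.float32(648.1), np.float32(-233.6), np.float32(62.7), np.float32(87.0), np.float32(3.1), (np.int64(307), np.int64(122)))]
blk in tool [[-26.1 -23.5 -36. ]
 [-24.8  -0.2  -6.7]
 [-17.7  23.6  32.6]]
shift [115.2  -9.4 -57.9] turn [-0.18 -0.11 -0.  ]
```

View pics/w4.png

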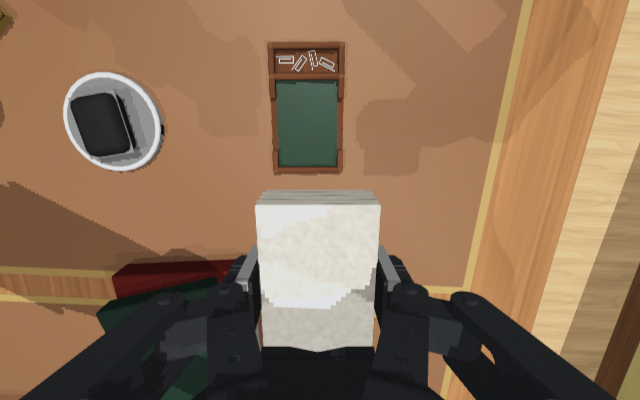

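The wrist view shows the block gripped squarely at (318,270). The memo tray recess is at (307,122) with its clip well at the top, and the earbud case is on the pad at (112,121).

Call:
step_arm:
  motion:
    - [20,-10,-57,0,0,0,255]
    - [70,-10.5,-58.5,0,0,0,255]
    - [125,-10.5,-58.5,0,0,0,255]
    - [155,-10.5,-58.5,0,0,0,255]
    - [165,-10.5,-58.5,0,0,0,255]
    - [165,-10.5,-58.5,0,0,0,255]
    - [165,-10.5,-58.5,0,0,0,255]

```text
time_s: 13.08
eef_pos: [0.6512, -0.2362, 0.0336]
eef_rot: [0.515, 0.487, 0.511, -0.486]
wrist_force: [-0.3, 0.5, 0.2]
opening: 0.584
```

```bash
python3 - <<'E'
from h import *
print(pose()[:3,3]);plan(648.5,-234.2,4.5,3.1)
E
```

```text
[ 0.65123116 -0.23618667  0.03356755]
shift [29.1 -2.8 -2.2] turn [-0.08  0.09 -0.27]
```

Call:
step_arm:
  motion:
    - [5,-2.5,-2,0,0,0,255]
    - [18,-2.5,-2,0,0,0,255]
    - [24,-2.5,-2,0,0,0,255]
    - [27,-2.5,-2,0,0,0,255]
    - [28.5,-2.5,-2,0,0,0,255]
    - [28.5,-2.5,-2,0,0,0,255]
    - [28.5,-2.5,-2,0,0,0,255]

```text
time_s: 13.95
eef_pos: [0.6475, -0.2339, 0.0043]
eef_rot: [0.513, 0.487, 0.513, -0.486]
wrist_force: [-5.5, 2.5, 11.8]
opening: 0.584
```

Call:
step_arm:
  motion:
    - [0,0,0,0,0,0,200]
    - [0,0,0,0,0,0,0]
    - [0,0,0,0,0,0,0]
    - [0,0,0,0,0,0,0]
    - [-10,0,0,0,0,0,0]
    - [-60,0,0,0,0,0,0]
    - [-120,0,0,0,0,0,0]
    - [-180,0,0,0,0,0,0]
    - [-180,0,0,0,0,0,0]
    - [-180,0,0,0,0,0,0]

```text
time_s: 15.2
eef_pos: [0.647, -0.2339, 0.1832]
eef_rot: [0.514, 0.487, 0.512, -0.486]
wrist_force: [-0.1, -0.4, -0.4]
opening: 0.995
```

```bash
python3 - <<'E'
from h import *
im,d,i,T=look('wrist','w5')
C=cloud(d,i,T);h=C[...,2];rr=np.linalg.norm(C[...,:2]-[.648,-.234],axis=-1)<.06
print('blk',rect((h>.02)&(h<.06)&rr,i,T,.030,200))
m=(h>.02)&(h<.06)&rr;A=np.c_[C[m][:,:2]-[.648,-.234],np.ones(m.sum())];print('plane',np.linalg.lstsq(A,h[m],rcond=None)[0].round(4))
plan(455.5,-5,200,13.5)
E
```

```text
blk [(np.float32(647.8), np.float32(-234.6), np.float32(50.8), np.float32(75.8), np.float32(3.0), (np.int64(318), np.int64(187)))]
plane [ 0.002  -0.0062  0.0297]
shift [ -18.1 -178.6 -238.3] turn [-10.5   -0.07  -0.02]
```

View pics/w5.png

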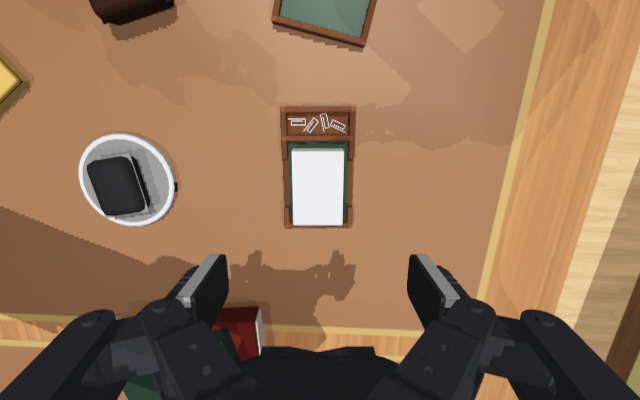

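The note block lies flat in the recess at (318,187), with its top at about 30 mm as it should be. Next is the card box.

Call:
step_arm:
  motion:
    - [-18,-178,-238,-10.5,0,0,0]
    - [-18,-178,-238,-10.5,0,0,0]
    - [-18,-178,-238,-10.5,0,0,0]
    - [-18,-178,-238,-10.5,0,0,0]
    - [-18,-178,-238,-10.5,0,0,0]
    - [-18,-178,-238,-10.5,0,0,0]
    - [-18,-178,-238,-10.5,0,0,0]
    - [-18,-178,-238,-10.5,0,0,0]

```text
time_s: 16.25
eef_pos: [0.4572, -0.0064, 0.1999]
eef_rot: [0.555, 0.438, 0.555, -0.438]
wrist_force: [0.8, -0.2, -0.4]
opening: 1.001
```

```bash
python3 - <<'E'
from h import *
im,d,i,T=look('wrist','w6')
C=cloud(d,i,T);h=C[...,2]
rr=np.linalg.norm(C[...,:2]-[.456,0],axis=-1)<.12
for lo,z in((.012,.034),(.045,.056)):
    print(lo,rect((h>lo)&(h<.15)&rr,i,T,z,200))
m=(h>.045)&rr;print(np.median(h[m]));plan(455.5,-5,33.5,13.5)
E
```

```text
0.012 [(np.float32(455.6), np.float32(-7.7), np.float32(69.5), np.float32(157.8), np.float32(17.7), (np.int64(314), np.int64(178)))]
0.045 [(np.float32(455.3), np.float32(-4.6), np.float32(59.8), np.float32(94.0), np.float32(13.5), (np.int64(316), np.int64(185)))]
0.27368603459747287
shift [166.5  -1.5  -1.7] turn [-0.07 -0.02 -0.06]
```

View pics/w6.png

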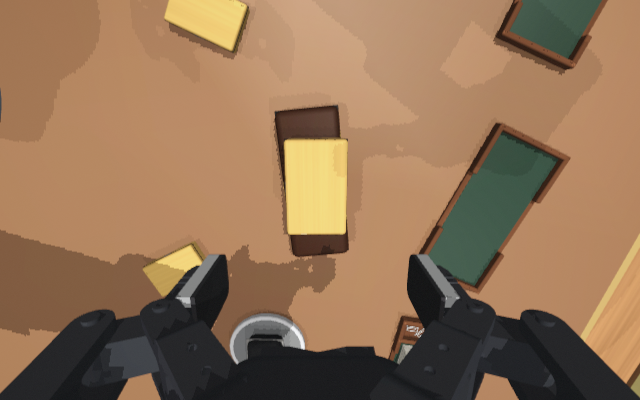

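The card box (316,185) now lies alone on the spectacle case. I'll descend and grip it.

Call:
step_arm:
  motion:
    - [60,-1.5,-1.7,0,0,0,0]
    - [115,-1.5,-1.7,0,0,0,0]
    - [150,-1.5,-1.7,0,0,0,0]
    - [161,-1.5,-1.7,0,0,0,0]
    - [164,-1.5,-1.7,0,0,0,0]
    - [164,-1.5,-1.7,0,0,0,0]
    - [164,-1.5,-1.7,0,0,0,0]

```text
time_s: 17.18
eef_pos: [0.4564, -0.0046, 0.0377]
eef_rot: [0.557, 0.439, 0.554, -0.437]
wrist_force: [-0.6, 0.8, -0.2]
opening: 1.0
```

```bash
python3 - <<'E'
from h import *
plan(455.3,-4.8,34.5,13.5)
E
```

```text
shift [ 3.2 -1.1 -0. ] turn [ 0.    0.07 -0.24]
```

Call:
step_arm:
  motion:
    - [3,-1,0,0,0,0,0]
    - [3,-1,0,0,0,0,0]
    - [3,-1,0,0,0,0,255]
    - [3,-1,0,0,0,0,255]
    - [3,-1,0,0,0,0,255]
    - [3,-1,0,0,0,0,255]
    - [3,-1,0,0,0,0,255]
    - [3,-1,0,0,0,0,255]

```text
time_s: 18.18
eef_pos: [0.4546, -0.0045, 0.0338]
eef_rot: [0.556, 0.438, 0.555, -0.437]
wrist_force: [-1.1, -0.0, 6.0]
opening: 0.684
```

```bash
python3 - <<'E'
from h import *
print(pose()[:3,3]);plan(649,165,190,-7.9)
E
```

```text
[ 0.45463657 -0.00453684  0.03383094]
shift [-155.6  229.  -119.4] turn [ 2.141e+01 -1.000e-02 -1.400e-01]
```

Call:
step_arm:
  motion:
    - [-30,0,0,0,0,0,255]
    - [-80,0,0,0,0,0,255]
    - [-130,30,-20,5,0,0,255]
    - [-155,229,-119,21.5,0,0,255]
    - [-155,229,-119,21.5,0,0,255]
    - [-155,229,-119,21.5,0,0,255]
    - [-155,229,-119,21.5,0,0,255]
    - [-155,229,-119,21.5,0,0,255]
    - [-155,229,-119,21.5,0,0,255]
    - [-155,229,-119,21.5,0,0,255]

```text
time_s: 19.42
eef_pos: [0.6478, 0.1638, 0.1883]
eef_rot: [0.464, 0.534, 0.464, -0.534]
wrist_force: [0.7, -0.8, -1.8]
opening: 0.682
```

```bash
python3 - <<'E'
from h import *
im,d,i,T=look('wrist','w7');r,g,b=[im[...,k].astype(int) for k in range(3)]
C=cloud(d,i,T);h=C[...,2];P=pose();print(P[:3,3],ctrl.get_obs()['opening'])
rr=np.linalg.norm(C[...,:2]-[.65,.23],axis=-1)<.10
print('card',rect((g>r+5)&rr,i,T,.004,300))
Q=(C-P[:3,3])@P[:3,:3]*1000
k=(abs(Q[...,0]+21)<9)&(abs(Q[...,1])<27)&(abs(Q[...,2])<70);print('box in tool',np.percentile(Q[k],[1,50,99],axis=0).round(1))
E
```

```text
[0.64806067 0.163749   0.1886322 ] 0.6885257851513837
card [(np.float32(647.2), np.float32(229.4), np.float32(71.5), np.float32(105.5), np.float32(-8.1), (np.int64(308), np.int64(116)))]
box in tool [[-22.8 -26.5 -46. ]
 [-21.5   0.1 -11.4]
 [-15.8  26.5  34.8]]
```

View pics/w7.png

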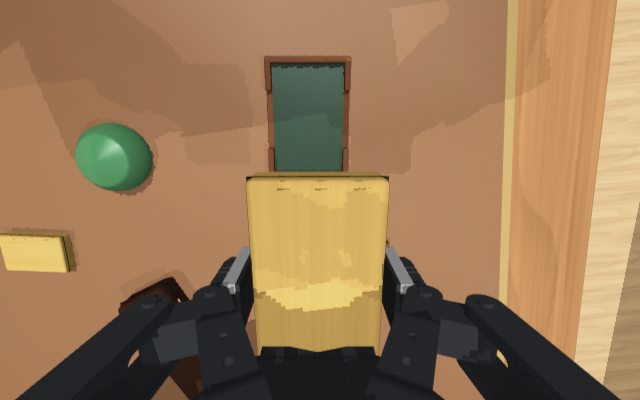

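The card box is gripped squarely at (318,265), and the card tray recess is clear ahead at (308,116). The paperweight at (113,157) is well away.

```bash
python3 - <<'E'
from h import *
plan(648,229.3,34,-8)
E
```

```text
shift [154.6  -9.4 -64.8] turn [-0.05 -0.02 -0.05]
```

Call:
step_arm:
  motion:
    - [20,-9,-62,0,0,0,255]
    - [70,-9.5,-65,0,0,0,255]
    - [125,-9.5,-65,0,0,0,255]
    - [145,-9.5,-65,0,0,0,255]
    - [154,-9.5,-65,0,0,0,255]
    - [154,-9.5,-65,0,0,0,255]
    - [154,-9.5,-65,0,0,0,255]

```text
time_s: 20.35
eef_pos: [0.6506, 0.2305, 0.0374]
eef_rot: [0.465, 0.536, 0.463, -0.532]
wrist_force: [0.2, 0.0, -2.0]
opening: 0.688
```

```bash
python3 - <<'E'
from h import *
plan(648,229.3,4.5,-8)
E
```

```text
shift [32.9 -2.5  1.6] turn [-0.02 -0.11 -0.31]
```

Call:
step_arm:
  motion:
    - [5,-2.5,1.5,0,0,0,255]
    - [18,-2.5,1.5,0,0,0,255]
    - [26,-2.5,1.5,0,0,0,255]
    - [30,-2.5,1.5,0,0,0,255]
    - [32,-2.5,1.5,0,0,0,255]
    - [32.5,-2.5,1.5,0,0,0,255]
    - [32.5,-2.5,1.5,0,0,0,255]

```text
time_s: 21.22
eef_pos: [0.6465, 0.2295, 0.0039]
eef_rot: [0.464, 0.534, 0.464, -0.533]
wrist_force: [-4.8, -0.3, 9.0]
opening: 0.685
```

Light floor contact at the expected height, so I'll release.

Call:
step_arm:
  motion:
    - [0,0,0,0,0,0,200]
    - [0,0,0,0,0,0,0]
    - [0,0,0,0,0,0,0]
    - [0,0,0,0,0,0,0]
    - [-10,0,0,0,0,0,0]
    - [-60,0,0,0,0,0,0]
    - [-120,0,0,0,0,0,0]
    - [-180,0,0,0,0,0,0]
    - [-180,0,0,0,0,0,0]
    - [-180,0,0,0,0,0,0]

```text
time_s: 22.48
eef_pos: [0.6458, 0.2292, 0.1829]
eef_rot: [0.464, 0.534, 0.463, -0.533]
wrist_force: [0.6, -0.4, -1.3]
opening: 0.997
```

```bash
python3 - <<'E'
from h import *
im,d,i,T=look('wrist','w8')
C=cloud(d,i,T);h=C[...,2];rr=np.linalg.norm(C[...,:2]-[.648,.229],axis=-1)<.075
m=(h>.02)&(h<.06)&rr
print('box',rect(m,i,T,.026,200))
A=np.c_[C[m][:,:2]-[.648,.229],np.ones(m.sum())];print('plane',np.linalg.lstsq(A,h[m],rcond=None)[0].round(4))
plan(455.5,-7.5,200,18)
E
```

```text
box [(np.float32(646.6), np.float32(229.1), np.float32(59.7), np.float32(93.0), np.float32(-8.0), (np.int64(318), np.int64(184)))]
plane [ 0.0001 -0.0038  0.0256]
shift [ -18.7 -154.7  260.6] turn [-2.6e+01 -1.0e-02 -0.0e+00]
```

View pics/w8.png

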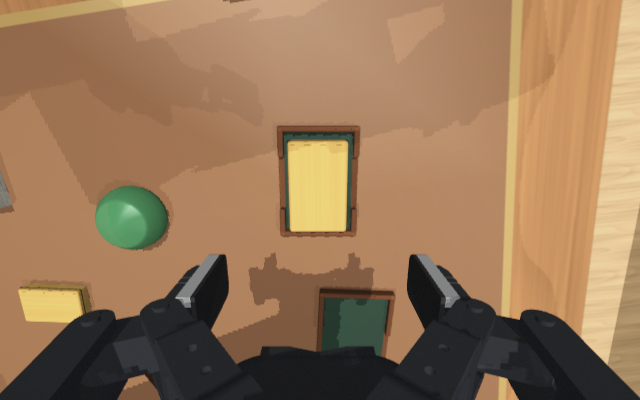

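The card box lies flat in its tray at (318,184), with its top at 25.6 mm. The spectacle case is next.

Call:
step_arm:
  motion:
    - [-18,-155,260,-26,0,0,0]
    - [-18,-155,260,-26,0,0,0]
    - [-18,-155,260,-26,0,0,0]
    - [-18,-155,260,-26,0,0,0]
    - [-18,-155,260,-26,0,0,0]
    - [-18,-155,260,-26,0,0,0]
    - [-18,-155,260,-26,0,0,0]
    - [-18,-155,260,-26,0,0,0]

```text
time_s: 23.52
eef_pos: [0.4563, -0.0059, 0.1993]
eef_rot: [0.572, 0.416, 0.572, -0.415]
wrist_force: [-0.2, -0.2, -0.0]
opening: 0.996
```

```bash
python3 - <<'E'
from h import *
im,d,i,T=look('wrist','w9')
C=cloud(d,i,T);h=C[...,2]
rr=np.linalg.norm(C[...,:2]-[.456,0],axis=-1)<.12
for lo in(.012,.02,.028): print(lo,rect((h>lo)&(h<.15)&rr,i,T,.034 if lo>.02 else .025,200))
plan(455.5,-7.5,3,18)
E
```

```text
0.012 [(np.float32(454.0), np.float32(-10.6), np.float32(64.5), np.float32(161.4), np.float32(19.3), (np.int64(314), np.int64(179)))]
0.02 [(np.float32(454.0), np.float32(-10.6), np.float32(64.5), np.float32(161.4), np.float32(19.3), (np.int64(314), np.int64(179)))]
0.028 [(np.float32(453.6), np.float32(-8.6), np.float32(62.3), np.float32(156.3), np.float32(18.9), (np.int64(314), np.int64(180)))]
shift [196.4  -1.6   1.5] turn [ 0.09 -0.04 -0.06]
```

```bash
python3 - <<'E'
from h import *
plan(453.8,-9.3,2,19)
E
```

```text
shift [197.4  -3.7   2.7] turn [-0.91 -0.04 -0.06]
```

Call:
step_arm:
  motion:
    - [60,-3.7,2.7,-1,0,0,0]
    - [115,-3.7,2.7,-1,0,0,0]
    - [165,-3.7,2.7,-1,0,0,0]
    - [188,-3.7,2.7,-1,0,0,0]
    - [194,-3.7,2.7,-1,0,0,0]
    - [194,-3.7,2.7,-1,0,0,0]
    - [194,-3.7,2.7,-1,0,0,0]

```text
time_s: 24.45
eef_pos: [0.455, -0.0104, 0.0071]
eef_rot: [0.577, 0.411, 0.575, -0.41]
wrist_force: [-0.4, -0.0, 0.8]
opening: 1.001
```

```bash
python3 - <<'E'
from h import *
plan(453.8,-9.3,2,19)
E
```

```text
shift [ 5.1 -0.8 -1.5] turn [ 0.04  0.09 -0.22]
```

Call:
step_arm:
  motion:
    - [4.5,-0.8,-1.5,0,0,0,0]
    - [4.5,-0.8,-1.5,0,0,0,0]
    - [4.5,-0.8,-1.5,0,0,0,255]
    - [4.5,-0.8,-1.5,0,0,0,255]
    - [4.5,-0.8,-1.5,0,0,0,255]
    - [4.5,-0.8,-1.5,0,0,0,255]
    - [4.5,-0.8,-1.5,0,0,0,255]
    - [4.5,-0.8,-1.5,0,0,0,255]

```text
time_s: 25.45
eef_pos: [0.453, -0.0093, 0.0019]
eef_rot: [0.576, 0.411, 0.575, -0.41]
wrist_force: [-0.5, 0.2, 6.1]
opening: 0.737
```

```bash
python3 - <<'E'
from h import *
print(pose()[:3,3]);plan(640,-100,160,-10.4)
E
```

```text
[ 0.45298097 -0.00930981  0.00186436]
shift [-157.7  147.7  146.7] turn [29.4  -0.   -0.15]
```

Call:
step_arm:
  motion:
    - [-30,0,0,0,0,0,255]
    - [-80,0,0,0,0,0,255]
    - [-130,30,30,5,0,0,255]
    - [-180,144,157,29.5,0,0,255]
    - [-180,144,157,29.5,0,0,255]
    - [-180,144,157,29.5,0,0,255]
    - [-180,144,157,29.5,0,0,255]
    - [-180,144,157,29.5,0,0,255]
    - [-180,144,157,29.5,0,0,255]
    - [-180,144,157,29.5,0,0,255]

```text
time_s: 26.7
eef_pos: [0.6387, -0.1101, 0.1814]
eef_rot: [0.452, 0.544, 0.452, -0.543]
wrist_force: [0.9, -0.3, -1.0]
opening: 0.738
```

```bash
python3 - <<'E'
from h import *
im,d,i,T=look('wrist','w10');r,g,b=[im[...,k].astype(int) for k in range(3)]
C=cloud(d,i,T);h=C[...,2];P=pose();print(P[:3,3],ctrl.get_obs()['opening'])
rr=np.linalg.norm(C[...,:2]-[.66,0],axis=-1)<.11
print('long',rect((g>r+5)&rr,i,T,.004,300))
Q=(C-P[:3,3])@P[:3,:3]*1000
k=(abs(Q[...,0]+25)<18)&(abs(Q[...,1])<27)&(abs(Q[...,2])<95);print('case in tool',np.percentile(Q[k],[1,50,99],axis=0).round(1))
plan(659,-1,50,-10.4)
E
```

```text
[ 0.63886123 -0.11023012  0.18164718] 0.7403450645588548
long [(np.float32(661.4), np.float32(18.4), np.float32(77.7), np.float32(80.1), np.float32(-10.4), (np.int64(316), np.int64(46)))]
case in tool [[-33.  -26.4 -77.9]
 [-31.6   0.1 -35.4]
 [-26.8  26.4  25.5]]
shift [ 131.7   -0.2 -111. ] turn [-0.07 -0.05 -0.07]
```

View pics/w10.png

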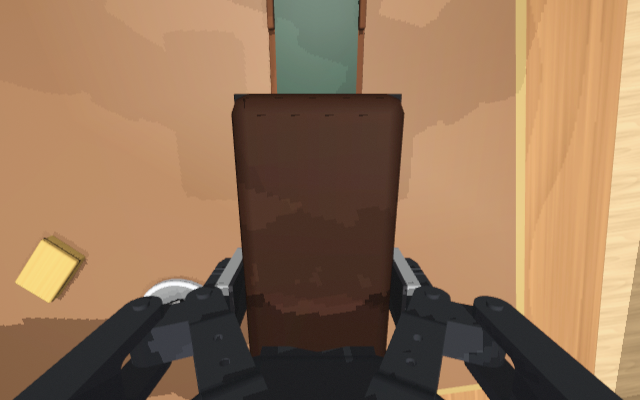

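The spectacle case is held straight at (318,230). The long tray's far half is ahead at (316,46), and its axis agrees with the estimate.

```bash
python3 - <<'E'
from h import *
plan(658,0.6,40,-10.4)
E
```

```text
shift [ 141.7   -1.5 -112.3] turn [-0.07 -0.05 -0.07]
```

Call:
step_arm:
  motion:
    - [0,-1,-62,0,0,0,255]
    - [10,-1.5,-112,0,0,0,255]
    - [60,-1.5,-112,0,0,0,255]
    - [110,-1.5,-112,0,0,0,255]
    - [132,-1.5,-112,0,0,0,255]
    - [141,-1.5,-112,0,0,0,255]
    - [141,-1.5,-112,0,0,0,255]
    - [141,-1.5,-112,0,0,0,255]

```text
time_s: 27.75
eef_pos: [0.6603, -0.0008, 0.043]
eef_rot: [0.453, 0.545, 0.451, -0.542]
wrist_force: [-1.0, 0.7, -0.7]
opening: 0.74
```

```bash
python3 - <<'E'
from h import *
plan(658,0.6,6,-10.4)
im,d,i,T=look('top','t11');cv2.imwrite('pics/t11c.png',cv2.resize(im[90:170,290:430,::-1],None,fx=5,fy=5))
E
```

```text
shift [37.  -2.7 -0.9] turn [-0.11 -0.04 -0.3 ]
```

View pics/t11c.png

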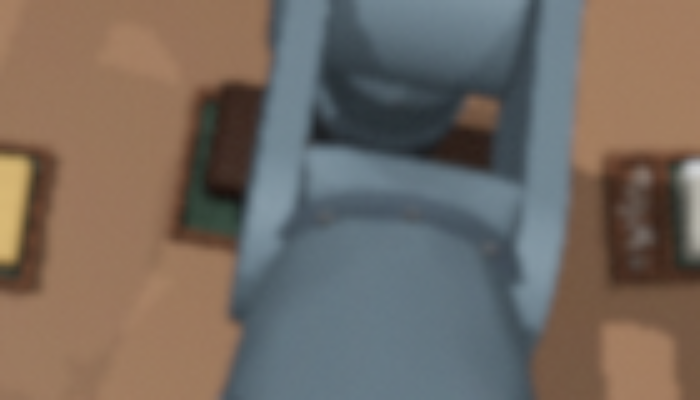

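The arm hides most of the crop. The visible end of the case at (230,140) lies over the long tray, offset by parallax as expected. I'll lower it.

Call:
step_arm:
  motion:
    - [5,-2.5,-1,0,0,0,255]
    - [20,-2.5,-1,0,0,0,255]
    - [29,-2.5,-1,0,0,0,255]
    - [33,-2.5,-1,0,0,0,255]
    - [35,-2.5,-1,0,0,0,255]
    - [36.5,-2.5,-1,0,0,0,255]
    - [36.5,-2.5,-1,0,0,0,255]
    - [36.5,-2.5,-1,0,0,0,255]

```text
time_s: 28.8
eef_pos: [0.6569, 0.0011, 0.0059]
eef_rot: [0.453, 0.544, 0.452, -0.543]
wrist_force: [-4.6, 0.3, 9.2]
opening: 0.739
```

Call:
step_arm:
  motion:
    - [0,0,0,0,0,0,200]
    - [0,0,0,0,0,0,0]
    - [0,0,0,0,0,0,0]
    - [0,0,0,0,0,0,0]
    - [-10,0,0,0,0,0,0]
    - [-60,0,0,0,0,0,0]
    - [-120,0,0,0,0,0,0]
    - [-180,0,0,0,0,0,0]
    - [-210,0,0,0,0,0,0]
    - [-210,0,0,0,0,0,0]

```text
time_s: 30.05
eef_pos: [0.6581, 0.0007, 0.2189]
eef_rot: [0.455, 0.546, 0.45, -0.541]
wrist_force: [-0.1, 0.0, -0.2]
opening: 0.998
```

```bash
python3 - <<'E'
from h import *
im,d,i,T=look('wrist','w12')
C=cloud(d,i,T);h=C[...,2];rr=np.linalg.norm(C[...,:2]-[.658,0],axis=-1)<.10
m=(h>.02)&(h<.06)&rr
print('spec',rect(m,i,T,.036,200))
m&=h>.034
A=np.c_[C[m][:,:2]-[.658,0],np.ones(m.sum())];print('plane',np.linalg.lstsq(A,h[m],rcond=None)[0].round(4))
E
```

```text
spec [(np.float32(657.3), np.float32(1.0), np.float32(63.1), np.float32(156.4), np.float32(-10.4), (np.int64(315), np.int64(174)))]
plane [-0.0001 -0.0018  0.0374]
```

View pics/w12.png

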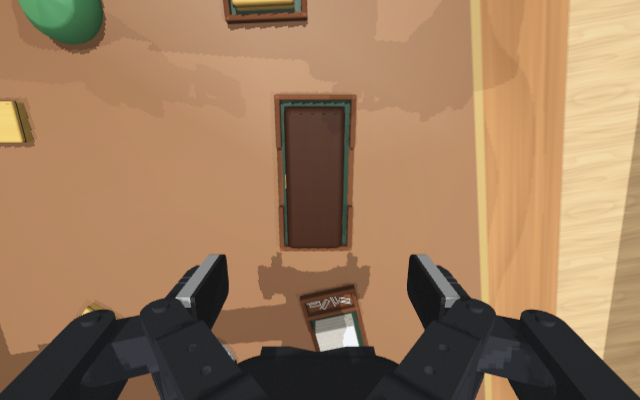

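The spectacle case lies flat inside the long tray at (315,174). I'll back off for a last look at everything.

Call:
step_arm:
  motion:
    - [-60,-60,0,0,0,0,0]
    - [-80,-120,60,0,0,0,0]
    - [-80,-180,120,0,0,0,0]
    - [-80,-240,180,0,0,0,0]
    - [-80,-240,240,0,0,0,0]
    - [-80,-240,300,0,0,0,0]
    - [-80,-240,360,0,0,0,0]
    - [-80,-240,400,0,0,0,0]
    - [-80,-240,400,0,0,0,0]
    - [-80,-240,400,0,0,0,0]

```text
time_s: 31.35
eef_pos: [0.3454, -0.35, 0.2911]
eef_rot: [0.45, 0.545, 0.452, -0.544]
wrist_force: [0.1, 1.0, 0.3]
opening: 1.002
```

```bash
python3 - <<'E'
from h import *
im,d,i,T=look('top','t13');print(pose()[:3,3])
cv2.imwrite('pics/t13c.png',cv2.resize(im[80:280,130:490,::-1],None,fx=2.2,fy=2.2))
C=cloud(d,i,T);h=C[...,2]
for n,c,R_,lo,z in(('ear',(.445,-.242),.06,.024,.034),('note',(.648,-.234),.06,.02,.03),('card',(.647,.229),.075,.018,.026),('spec',(.657,0),.1,.022,.038),('pw',(.444,.22),.06,.012,.02)):
    m=(np.linalg.norm(C[...,:2]-c,axis=-1)<R_)&(h>lo)&(h<.1);print(n,rect(m,i,T,z,30))
E
```

```text
[ 0.34608218 -0.34851549  0.29136385]
ear [(np.float32(446.0), np.float32(-242.3), np.float32(46.0), np.float32(60.0), np.float32(12.6), (np.int64(446), np.int64(202)))]
note [(np.float32(647.4), np.float32(-234.5), np.float32(52.0), np.float32(78.9), np.float32(0.7), (np.int64(441), np.int64(131)))]
card [(np.float32(646.1), np.float32(226.6), np.float32(60.7), np.float32(95.1), np.float32(-7.6), (np.int64(278), np.int64(130)))]
spec [(np.float32(654.6), np.float32(0.2), np.float32(66.7), np.float32(159.2), np.float32(-10.5), (np.int64(359), np.int64(127)))]
pw [(np.float32(442.6), np.float32(218.0), np.float32(66.8), np.float32(67.1), np.float32(-89.5), (np.int64(280), np.int64(202)))]
```

View pics/t13c.png

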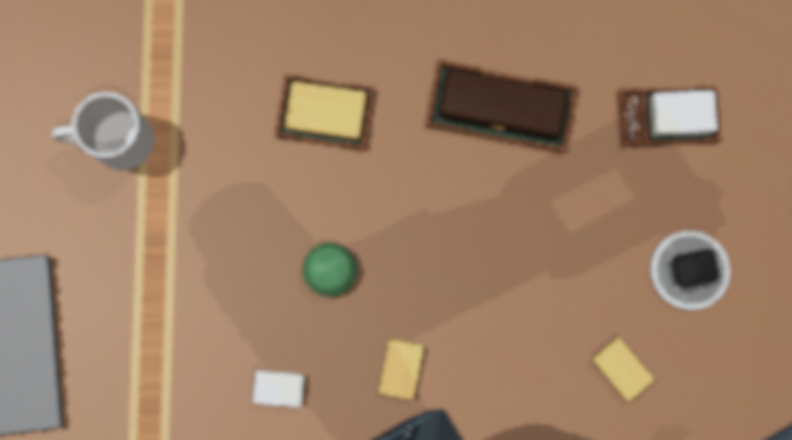

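The final top view shows the card box (325,110), spectacle case (505,103) and note block (685,112) inside their trays. The earbud case (694,268) is on the pad, and the mug and paperweight are where they started. I'm handing in.

```bash
python3 -c "
from bench import ctrl
print(ctrl.hand_in())"
```

```text
the job is handed in; nothing more can be done
None
```

I took the pile apart from the top down, set all four things in their places, and handed the job in at about 31 s of the 128 s allowed.

| Thing | Last checks |
|---|---|
| Earbud case | Within about 1 mm of the pad centre in both the wrist and top views |
| Note block | Flat inside the memo tray, top at about 30 mm as expected, about 1 mm from the recess centre |
| Card box | Flat inside the card tray, top at about 26 mm as expected, about 1 mm from the recess centre |
| Spectacle case | Flat inside the long tray, top at about 37.5 mm against 38 mm expected, about 1 mm from the recess centre |

- **Setting down:** Each thing was lowered to its resting height before I let go. The three tray items showed light contact of 9 to 12 N at the wrist; the earbud case showed almost none.
- **Bystanders:** The paperweight measured within 1.5 mm of its first position, which is within measuring error. I only checked the mug by eye, and it looks unmoved.
- **Disagreements:** The top and wrist cameras differed by up to about 3 mm on the objects in the trays. The top camera gave the note block's yaw as 0.7°, where the close wrist view gave 3.0°, matching the tray; I trusted the wrist view. No check failed.

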